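# Nudge a bearing into its recess and swing the keeper over it

## Robot

A 6-joint arm with a two-finger parallel gripper is mounted at the origin on a cart in front of the work surface, level with it; the furniture and walls round the work are solid. World frame = base frame: x ahead of the robot, y to its left, z up, the work surface at z = 0. Lengths are in m, angles in degrees, forces in N, time in s.
With the tool pointing down it reaches from about 0.275 to 0.75 m from the base axis. Payload 10.2 kg.
Tool frame: the origin (TCP) lies midway between the tips of the shut fingers; the grasp point (between the pads) lies 19 mm behind it (ctrl.hold_point_z is the z of the grasp point in the tool frame, in m); z points along the fingers, y is the direction in which the jaws open and shut (so a half turn about z gives the same grasp; the last joint's range is limited). The gripper opens to 88 mm and grips with 3 to 60 N. Pads are 18 mm wide; open, the fingers measure 123 mm over their backs; the gripper's body (75 mm by 187 mm) begins 45 mm behind the grasp point.
Start: joints at [-88.144, 17.928, 85.812, -0, 76.261, -12.8], TCP at [0.133, -0.508, 0.239] pointing down, gripper open.
Joint ranges: [-168.41, 168.41], [-55.51, 124.54], [10.69, 146.95], [-70.63, 250.63], [1, 178], [-165.06, 165.06]. Speed limits (degrees/s): [136.94, 136.94, 172.46, 180, 180, 180].

## Interface

Orientations are given as [roll, pitch, yaw] about the fixed x, y, z axes, in that order (R = Rz(yaw) Ry(pitch) Rx(roll)).
In Python, from workcell import ctrl gives the robot as it stands. The module is installed in compiled form; this text tells all that it offers.
- The arm moves only by the tool carry_out, never from a script. Its argument "deltas" is a list of rows, each a list of 7 numbers: the shift along the tool's x, y, z in m, then the turn, a rotation vector about the tool's x, y, z in degrees, then the finger opening in m, from 0 to 0.0881. In form: [[dx, dy, dz, rx, ry, rz, hand], ...]. A call has 1 to 20 rows; each row is the pose to reach, as a shift and turn from the pose measured when the call began, along the tool's axes at that moment; what a row does not reach only later rows make up. A row lasts 1/8 s, in which the tool goes at most 62.5 mm and 10.7 degrees, less where a joint would pass 70% of its speed; a pose out of reach is approached as far as the arm can. A call with a gripper value outside its range is refused whole. The fingers move at their own pace and stop on an object; "grip_force" is the grip in N (left out, the last holds). Time passes only in rows, so rows that repeat a pose let the fingers close. It gives the time, the measured TCP pose, the force and the opening at its end, in the units of the state.
- ctrl.get_state(): the state, without advancing time (a new reading comes with each control period).
- ctrl.capture(name): name is "scene" or "top"; returns a dict with "frame" (480x640x3 uint8, blue, green, red), "K" (3x3 intrinsics, pixels), "xyz" and "orientation" of the camera in the world. Camera axes: x right, y up, looking along -z (the intrinsics and any distortion apply to the point x, -y, -z); pixel columns grow to the right and rows downward; lengths in m; the calibration is good to about 2 mm. A picture is of the moment at which its call begins. There is no depth.
- ctrl.finish_job(): hands the job in, once; it reports no verdict.
The state is a dict: "t": time; "qpos": joint angles; "joint_vel": joint speeds; "joint_torque": joint torques, N m; "tool_pos": TCP position; "tcp_rot": TCP orientation; "force": force on the tool from outside, world axes, zero at the start; "ft_torque": the same for the moment, N m; "grip_width": opening from 0.0 (shut) to 1.0 (fully open).
Only numpy, scipy, OpenCV 4.12 (cv2) and the standard library are available. Lean on these libraries where they do the work, as an engineer would, in place of code of your own. Each camera call takes 0.05 s, during which the arm holds its last target. There are 200 camera calls.

## Task

With the fingertips, nudge the ball bearing lying on the blue plate across the plate until it drops into the round recess and sits flat on its floor there; do not lift it or push it off the plate. Then push the brass keeper by its red pin, clockwise seen from above, until it lies all the way over the seated bearing. Leave the loose parts around the plate where they are.

Things in the scene. Friction and masses are not known exactly. Their poses are not given: they have to be found in the camera images.
- plate: Blue metal plate fixed to the bench, 150 x 110 mm (x by y), 22 mm thick, with a flange 160 x 120 mm at its foot, 6 mm high. Origin at the centre of its underside, on the bench; x along its length, z up. The top is flat (screw heads flush) and has one round recess, 58 mm in diameter, 12 mm deep, centred at (36, -12) mm in this frame.
- recess (a point): Centre of the recess's mouth, level with the plate's top (22 mm above the bench). A fixed bench grinder, up to 0.3 m high, stands on the bench beside the plate, at x 0.37 to 0.62, y -0.22 to 0.16 in the robot's frame; a buffing machine stands beyond it to the right (y below -0.4): pass well above them.
- bearing: Loose ball bearing, a flat disc 52 mm in diameter and 15 mm thick, grey with red ring, 0.1 to 0.2 kg. Origin at the centre of its underside, z up. Starts flat on the plate's top, 60 to 95 mm (centres) from the recess, toward the plate's -x end. It tips in once its centre is within about 12 mm of the recess's centre; seated, it stands 3 mm above the top, its origin 10 mm above the bench.
- keeper (a joint): Turn of the brass keeper, a flat arm (36 mm from pivot to end, 16 mm wide, 5 to 9 mm and hub to 16 mm above the plate's top) on a vertical pivot at (36, 34) mm in the plate's frame. 0: the arm points along the plate's +x, clear of the recess; grows clockwise from above to a hard stop at 1.57, pointing along -y over the recess's rim. Starts at 0 to 0.35; stays where left, moves at about 1 N.
- keeper_pin (a point): Top centre of the red upright pin on the keeper's arm, 27 mm above the plate's top; the pin is 10 mm in diameter, stands 18 mm above the arm and is 26 mm from the pivot.
- nut_a: Bystander, loose on the bench, to be left alone: large steel hex nut, 30 x 34 x 16 mm. Origin at its underside.
- bolt_b: Bystander, loose on the bench, to be left alone: small steel bolt lying down, 62 mm long and 20 mm high. Origin at its underside.
- piston: Bystander, loose on the bench, to be left alone: grey metal piston, 68 mm across and 58 mm high. Origin at its underside.
- wood_block: Bystander, loose on the bench, to be left alone: brown wooden block, 45 x 92 x 36 mm. Origin at its underside.

How it is judged:
By the outcome, as a careful person would: the job done as asked, in the order asked, and still so for the second after the job is handed in, with the robot touching nothing.
It also fails if it takes over 54 s, if anything falls off the work surface, if the arm or the gripper's body presses on something with over 40 N, if the wrist force passes 120 N, or if a joint passes its speed limit or range.

## Working session

There is one attempt and no reset: what is moved stays moved. The work goes in short steps, Python scripts to look and compute and a tool call to move; the robot and the scene stay as the last step left them, time stands still between calls to the robot, and variables do not carry over. Pictures are saved under pics/ and viewed, on a budget of 10 in all, crops included, one or two more only if the job needs it, and the job is handed in when it is done.

Besides the shell and the picture viewer there is one more tool, called in YAML: its name, and indented under it one key for each argument. carry_out: Moves the arm, as the interface text tells. Its arguments: {"type":"object","properties":{"deltas":{"type":"array"},"grip_force":{"type":"number"}},"required":["deltas"]}

```bash
mkdir -p pics
cat > h.py <<'E'
import numpy as np, cv2
from scipy.spatial.transform import Rotation as R
from workcell import ctrl
def cap(n,name):
    c=ctrl.capture(n); cv2.imwrite(f'pics/{name}.png',c['frame']); np.savez(f'pics/{name}.npz',**{k:v for k,v in c.items() if isinstance(v,(np.ndarray,list,tuple))}); return c
E
python3 - <<'E'
from h import *
for n in ('scene','top'):
    c=cap(n,n+'0'); print({k:v for k,v in c.items() if k!='frame'})
print(ctrl.get_state(), ctrl.hold_point_z)
a=cv2.imread('pics/scene0.png');b=cv2.imread('pics/top0.png')
E
```

```text
{'K': array([[561.26942262,   0.        , 320.88853166],
       [  0.        , 561.26942262, 233.5598398 ],
       [  0.        ,   0.        ,   1.        ]]), 'xyz': array([0.05302354, 0.70640682, 0.58268221]), 'orientation': array([  53.08704152,   -1.16297913, -135.67978913])}
{'K': array([[479.33685538,   0.        , 329.22197311],
       [  0.        , 479.33685538, 239.24363165],
       [  0.        ,   0.        ,   1.        ]]), 'xyz': array([0.43579724, 0.22977917, 0.89032544]), 'orientation': array([  8.13981689,  -0.7866432 , -89.49182143])}
{'t': 0.1, 'qpos': array([-8.81412404e+01,  1.79529149e+01,  8.58496817e+01, -1.25927055e-03,
        7.62591616e+01, -1.27995823e+01]), 'joint_vel': array([-0.12048267, -0.13703303, -0.04885915,  0.04230501,  0.10871538,
        0.1103895 ]), 'joint_torque': array([ 2.00357346e-03, -4.02815831e+01, -2.52644867e+01,  6.94294064e-02,
        3.42147681e-02, -6.51989012e-05]), 'tool_pos': array([ 0.13283202, -0.50769299,  0.23824781]), 'tcp_rot': array([-1.79939505e+02, -1.24894853e-02,  1.46586351e+01]), 'force': array([-1.27987378, -0.96474711, -0.28912717]), 'ft_torque': array([-0.04310578, -0.03238172,  0.01657337]), 'grip_width': 0.9972177586957349} -0.0187
```

View pics/scene0.png

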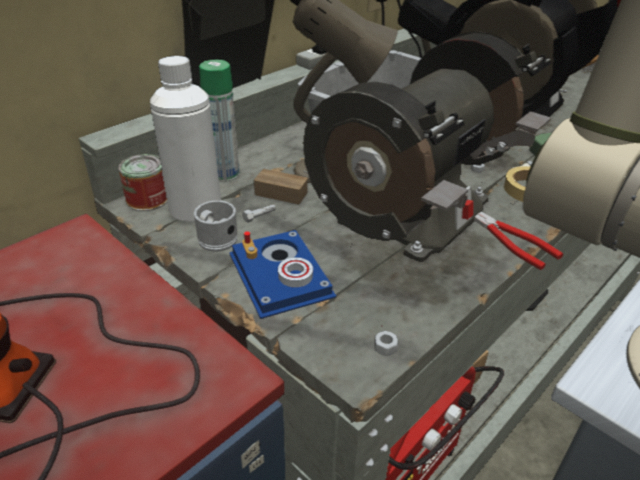

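View pics/top0.png

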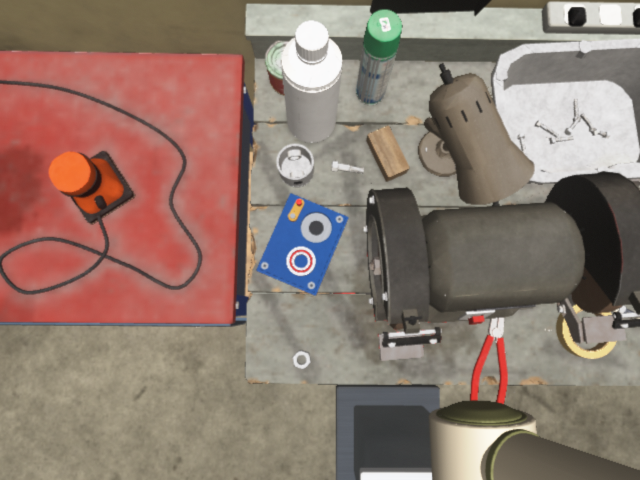

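The views show the plate in top at about (300,245): recess (316,228), bearing (301,262), red pin (298,203). In scene, the recess is at (278,254), the bearing (295,271) and the pin (247,236). Next I measure these.

```bash
cat >> h.py <<'E'
def ray(c,uv):
    d=np.linalg.inv(c['K'])@[uv[0],uv[1],1]; d=d*[1,-1,-1]
    return np.array(c['xyz']),R.from_euler('xyz',c['orientation'],degrees=True).as_matrix()@d
def onz(c,uv,z):
    o,d=ray(c,uv); return o+d*(z-o[2])/d[2]
def tri(c1,u1,c2,u2):
    o1,d1=ray(c1,u1);o2,d2=ray(c2,u2)
    s=np.linalg.lstsq(np.c_[d1,-d2],o2-o1,rcond=None)[0]
    p,q=o1+s[0]*d1,o2+s[1]*d2; return (p+q)/2,np.linalg.norm(p-q)
BOX={'top':(250,185,355,300),'scene':(225,225,340,320)}
def masks(c,n):
    x0,y0,x1,y1=BOX[n]; h=cv2.cvtColor(c['frame'],cv2.COLOR_BGR2HSV)
    m=np.zeros(h.shape[:2],np.uint8); m[y0:y1,x0:x1]=1
    H,S,V=cv2.split(h)
    red=(((H<8)|(H>172))&(S>120)&(V>70)&(m>0)).astype(np.uint8)
    blue=((H>100)&(H<130)&(S>120)&(m>0)).astype(np.uint8)
    return red,blue
def blobs(m,amin=8):
    cs,_=cv2.findContours(m,cv2.RETR_EXTERNAL,cv2.CHAIN_APPROX_NONE)
    return sorted([c for c in cs if cv2.contourArea(c)>=amin],key=cv2.contourArea,reverse=True)
def show(n,c):
    red,blue=masks(c,n)
    for k in blobs(red,6):
        e=cv2.fitEllipse(k) if len(k)>5 else None
        print(n,'red',cv2.contourArea(k),cv2.boundingRect(k),e)
    return red,blue
E
python3 - <<'E'
from h import *
for n in ('scene','top'):
    c=np.load(f'pics/{n}0.npz'); red,blue=show(n,c)
    b=blobs(blue)[0]; print('blue',cv2.contourArea(b),cv2.minAreaRect(b),cv2.boxPoints(cv2.minAreaRect(b)).tolist())
    cs,hi=cv2.findContours(blue,cv2.RETR_CCOMP,cv2.CHAIN_APPROX_NONE)
    for k,h in zip(cs,hi[0]):
        if h[3]>=0 and cv2.contourArea(k)>15: print('hole',cv2.contourArea(k),cv2.boundingRect(k),cv2.fitEllipse(k))
a=cv2.imread('pics/scene0.png')[220:325,215:345];b=cv2.imread('pics/top0.png')[185:300,245:355]
cv2.imwrite('pics/crop0.png',np.hstack([cv2.resize(a,(400,400*105//130)),cv2.resize(b,(400,400*115//110))[:323]]) if 0 else np.hstack([cv2.resize(a,(400,420)),cv2.resize(b,(400,420))]))
E
```

```text
scene red 42.0 (244, 231, 6, 12) ((246.8671417236328, 236.1599578857422), (4.880796909332275, 12.210169792175293), 175.55638122558594)
scene red 7.0 (303, 262, 6, 13) ((1440.657958984375, 303.7256774902344), (138.8638916015625, 2266.9775390625), 0.0)
scene red 6.5 (282, 263, 7, 13) ((160.31475830078125, 289.92779541015625), (46.061073303222656, 247.71058654785156), 0.0)
blue 5260.5 ((281.58135986328125, 271.2605285644531), (77.86974334716797, 89.8309097290039), 74.16761016845703) [[227.74745178222656, 246.0567169189453], [314.1705322265625, 221.5486602783203], [335.415283203125, 296.46435546875], [248.9921875, 320.972412109375]]
hole 70.5 (260, 295, 12, 10) ((265.30364990234375, 299.2725524902344), (8.445013999938965, 10.925921440124512), 86.07319641113281)
hole 1488.0 (261, 242, 54, 46) ((289.410400390625, 264.9571838378906), (34.087581634521484, 58.99380874633789), 132.7835693359375)
top red 359.0 (290, 250, 22, 22) ((300.5129089355469, 260.5431823730469), (21.397581100463867, 21.445775985717773), 77.30728149414062)
top red 18.0 (296, 199, 6, 7) ((298.3993835449219, 201.85168457031
[... 279 characters left out ...]
17.15518188476562], [314.94830322265625, 295.1207275390625]]
hole 60.0 (306, 280, 10, 10) ((310.74578857421875, 284.9052429199219), (8.64028263092041, 9.149126052856445), 89.89513397216797)
hole 63.5 (260, 261, 10, 10) ((264.3004150390625, 265.3004150390625), (9.001334190368652, 9.229827880859375), 135.0)
hole 775.5 (285, 245, 32, 33) ((300.5625305175781, 260.6755065917969), (31.338083267211914, 31.58104133605957), 138.26234436035156)
hole 60.0 (334, 214, 10, 10) ((338.83953857421875, 218.80101013183594), (8.906105995178223, 8.91102409362793), 87.29362487792969)
hole 822.5 (299, 211, 34, 33) ((315.70416259765625, 227.1395263671875), (32.003231048583984, 32.82371139526367), 86.79341125488281)
```

View pics/crop0.png

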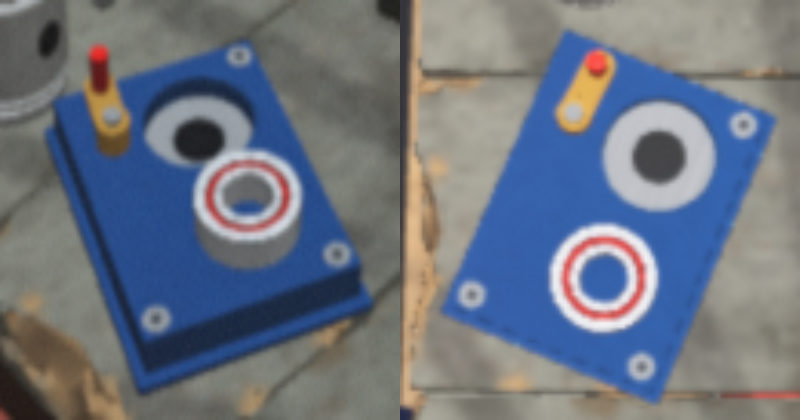

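The crops show the same layout: white/red-ring bearing in the -x half of the plate, recess empty, and the keeper pointing roughly along the plate's +x with the pin at its outer end. Now the world positions.

```bash
cat >> h.py <<'E'
def ring(c,n):
    red,_=masks(c,n); h=cv2.cvtColor(c['frame'],cv2.COLOR_BGR2HSV)
    if n=='scene':
        H,S,V=cv2.split(h); red=(((H<10)|(H>168))&(S>70)&(V>60)).astype(np.uint8)
        x0,y0,x1,y1=BOX[n]; z=np.zeros_like(red); z[y0:y1,x0:x1]=red[y0:y1,x0:x1]; red=z
    N,L,st,ce=cv2.connectedComponentsWithStats(cv2.dilate(red,np.ones((3,3))) if n=='scene' else red)
    return red,L,st,ce
E
python3 - <<'E'
from h import *
T=np.load('pics/top0.npz');S=np.load('pics/scene0.npz')
red,L,st,ce=ring(S,'scene'); print(st[1:].tolist())
i=1+np.argmax(st[1:,4]); pts=np.argwhere((L==i)&(red>0))[:,::-1].astype(np.float32)
es=cv2.fitEllipse(cv2.convexHull(pts)); print('scene ring',es)
print('bearing tri',tri(T,(300.51,260.54),S,es[0]))
b=onz(T,(300.51,260.54),.037)[:2]
# screws at plate top: give yaw / scale; recess
rc=onz(T,(315.7,227.3),.022)[:2]
s=[onz(T,u,.022)[:2] for u in ((310.75,284.9),(264.3,265.3),(338.84,218.8))]
print('screws',s, 'scr tri',tri(T,(264.3,265.3),S,(265.3,299.3)))
ex=s[2]-s[0]; yaw=np.arctan2(ex[1],ex[0]); ey=s[1]-s[0]; print('yaw',np.degrees(yaw),np.degrees(np.arctan2(ey[1],ey[0]))-90,np.linalg.norm(ex),np.linalg.norm(ey))
c=(s[1]+s[2])/2; Rm=np.array([[np.cos(yaw),-np.sin(yaw)],[np.sin(yaw),np.cos(yaw)]])
print('plate centre',c,'recess pred',c+Rm@[.036,-.012],'meas',rc,'pivot',c+Rm@[.036,.034])
pin,e=tri(T,(298.4,201.5),S,(246.9,231.5)); pz=onz(T,(298.4,201.5),.049)[:2]
print('pin',pin,e,pz,'local',Rm.T@(pz-c),'bearing',b,Rm.T@(b-c))
d=rc-b; print('dir',np.degrees(np.arctan2(d[1],d[0])),np.linalg.norm(d))
E
```

```text
[[242, 230, 10, 14, 113], [281, 259, 29, 20, 282]]
scene ring ((295.1391906738281, 268.57012939453125), (17.34355926513672, 26.911617279052734), 88.83682250976562)
bearing tri (array([0.51849217, 0.26966888, 0.03781374]), np.float64(0.0011107439970157674))
screws [array([0.47651992, 0.25155594]), array([0.51112242, 0.33621922]), array([0.5983347 , 0.20158038])] scr tri (array([0.51068752, 0.33571576, 0.0243113 ]), np.float64(0.0006362989740026389))
yaw -22.306312159931707 -22.230193358598626 0.13166774996173905 0.09146148805580509
plate centre [0.55472856 0.2688998 ] recess pred [0.58347991 0.2441337 ] meas [0.58198774 0.24398186] pivot [0.60093958 0.28669142]
pin [0.62266429 0.2746253  0.05354053] 0.0007461470603358142 [0.62395743 0.27513003] local [0.06168359 0.03204039] bearing [0.51898974 0.27007727] [-0.03351132 -0.0124756 ]
dir -22.500604957287152 0.06818883687046372
```

carry_out:
  deltas:
    - [0, 0, -0.06, 0, 0, 0, 0.088]
    - [0, 0, -0.12, 0, 0, 0, 0.088]
    - [0, 0, -0.18, 0, 0, 0, 0.088]
    - [0, 0, -0.212, 0, 0, 0, 0.088]
    - [0.04, -0.045, -0.212, 0, 0, -4, 0.075]
    - [0.08, -0.09, -0.212, 0, 0, -8, 0.075]
    - [0.12, -0.135, -0.212, 0, 0, -12, 0.075]
    - [0.16, -0.18, -0.212, 0, 0, -16, 0.075]
    - [0.2, -0.225, -0.212, 0, 0, -20, 0.075]
    - [0.24, -0.27, -0.212, 0, 0, -24, 0.075]
    - [0.28, -0.315, -0.212, 0, 0, -28, 0.075]
    - [0.32, -0.36, -0.212, 0, 0, -32, 0.075]
    - [0.36, -0.41, -0.212, 0, 0, -36, 0.075]
    - [0.4, -0.455, -0.212, 0, 0, -40, 0.075]
    - [0.44, -0.5, -0.212, 0, 0, -44, 0.075]
    - [0.48, -0.55, -0.212, 0, 0, -48, 0.075]
    - [0.53, -0.6, -0.212, 0, 0, -51, 0.075]
    - [0.57, -0.655, -0.212, 0, 0, -53, 0.075]
    - [0.57, -0.655, -0.212, 0, 0, -53, 0.075]
    - [0.57, -0.655, -0.212, 0, 0, -53, 0.075]

```text
t: 2.6
tool_pos: [0.5188, 0.2707, 0.45]
tcp_rot: [-179.9, 0.0, 67.7]
force: [-0.3, 1.0, 0.3]
grip_width: 0.849
```

carry_out:
  deltas:
    - [0, 0, 0.06, 0, 0, 0, 0.075]
    - [0, 0, 0.12, 0, 0, 0, 0.075]
    - [0, 0, 0.18, 0, 0, 0, 0.075]
    - [0, 0, 0.24, 0, 0, 0, 0.075]
    - [0, 0, 0.3, 0, 0, 0, 0.075]
    - [0, 0, 0.34, 0, 0, 0, 0.075]
    - [0, 0, 0.37, 0, 0, 0, 0.075]
    - [0, 0, 0.37, 0, 0, 0, 0.075]

```text
t: 3.6
tool_pos: [0.5171, 0.2697, 0.0789]
tcp_rot: [-179.7, 0.1, 67.7]
force: [0.7, -0.2, 1.9]
grip_width: 0.854
```

Run:
```python
from h import *
c=cap('scene','s1');d=cap('top','t1')
a=c['frame'][120:340,180:420]; b=d['frame'][140:360,220:460]
cv2.imwrite('pics/c1.png',np.hstack([cv2.resize(x,None,fx=1.66,fy=1.66,interpolation=cv2.INTER_CUBIC) for x in (a,b)]))
print(ctrl.get_state()['tool_pos'],ctrl.get_state()['qpos'])
```

```text
[0.51864217 0.27049381 0.08150801] [1.60519412e+01 3.45633313e+01 8.55827299e+01 6.37854469e-02
 5.98381680e+01 3.83227977e+01]
```

View pics/c1.png

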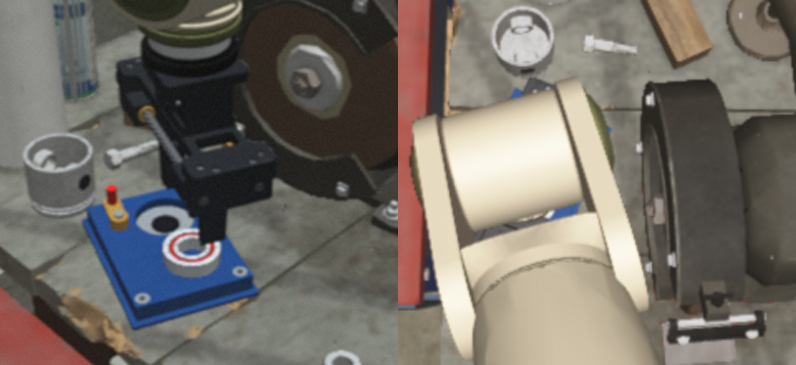

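Left (scene view): the gripper is above the bearing, with one finger tip at crop (212,240). Right (top view): the wrist clears the grinder. I check that the finger tips project where I expect.

```bash
cat >> h.py <<'E'
def proj(c,p):
    v=R.from_euler('xyz',c['orientation'],degrees=True).as_matrix().T@(np.array(p)-c['xyz'])*[1,-1,-1]
    u=c['K']@v; return u[:2]/u[2]
E
python3 - <<'E'
from h import *
S=np.load('pics/s1.npz'); s=ctrl.get_state()
M=R.from_euler('xyz',s['tcp_rot'],degrees=True).as_matrix()
for yy in (-.055,-.0375,0,.0375,.055):
    u=proj(S,s['tool_pos']+M@[0,yy,0]); print(yy,u,(u-[180,120])*1.66)
E
```

```text
-0.055 [308.55848562 268.64683106] [213.40708613 246.75373956]
-0.0375 [303.78129167 261.07943294] [205.47694417 234.19185869]
0 [294.05135145 245.66654998] [189.32524341 208.60647297]
0.0375 [284.95695839 231.26041668] [174.22855092 184.69229168]
0.055 [280.91314808 224.85474782] [167.51582581 174.05888138]
```

carry_out:
  deltas:
    - [0, 0, 0.02, 0, 0, 0, 0.075]
    - [0, 0, 0.04, 0, 0, 0, 0.075]
    - [0, 0, 0.0525, 0, 0, 0, 0.075]
    - [0, 0, 0.0525, 0, 0, 0, 0.075]
    - [0, 0.006, 0.0525, 0, 0, 0, 0.075]
    - [0, 0.012, 0.0525, 0, 0, 0, 0.075]
    - [0, 0.018, 0.0525, 0, 0, 0, 0.075]
    - [0, 0.024, 0.0525, 0, 0, 0, 0.075]
    - [0, 0.03, 0.0525, 0, 0, 0, 0.075]
    - [0, 0.036, 0.0525, 0, 0, 0, 0.075]
    - [0, 0.042, 0.0525, 0, 0, 0, 0.075]
    - [0, 0.048, 0.0525, 0, 0, 0, 0.075]
    - [0, 0.05, 0.0525, 0, 0, 0, 0.075]
    - [0, 0.05, 0.0525, 0, 0, 0, 0.075]

```text
t: 5.45
tool_pos: [0.5651, 0.2514, 0.0289]
tcp_rot: [-180.0, -0.1, 67.7]
force: [-0.4, -0.0, 1.0]
grip_width: 0.849
```

Run:
```python
from h import *
c=cap('scene','s2')
a=c['frame'][150:330,190:370]
cv2.imwrite('pics/c2.png',cv2.resize(a,None,fx=3,fy=3,interpolation=cv2.INTER_CUBIC))
s=ctrl.get_state();print(s['tool_pos'],s['force'])
red,L,st,ce=ring(c,'scene'); print(st[1:].tolist())
```

```text
[0.56500363 0.2515036  0.02893697] [0.02117438 1.45413681 0.16184482]
[[242, 230, 10, 14, 113], [272, 248, 16, 15, 105]]
```

View pics/c2.png

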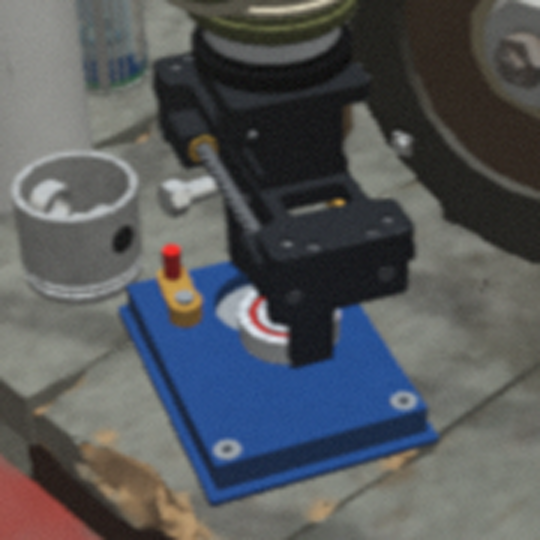

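The crop shows the rear finger pushing the bearing flat, at about crop (285,330); its front already overlaps the recess mouth, and the keeper is untouched. I keep pushing.

carry_out:
  deltas:
    - [0, 0.006, 0, 0, 0, 0, 0.075]
    - [0, 0.012, 0, 0, 0, 0, 0.075]
    - [0, 0.016, 0, 0, 0, 0, 0.075]
    - [0, 0.02, 0, 0, 0, 0, 0.075]
    - [0, 0.023, 0, 0, 0, 0, 0.075]
    - [0, 0.026, 0, 0, 0, 0, 0.075]
    - [0, 0.028, 0, 0, 0, 0, 0.075]
    - [0, 0.028, 0, 0, 0, 0, 0.075]
    - [0, 0.028, 0, 0, 0, 0, 0.075]

```text
t: 6.62
tool_pos: [0.5909, 0.2409, 0.0289]
tcp_rot: [-180.0, -0.1, 67.7]
force: [0.8, 0.0, 0.4]
grip_width: 0.848
```

Run:
```python
from h import *
c=cap('scene','s3')
a=c['frame'][150:330,190:370]
cv2.imwrite('pics/c3.png',cv2.resize(a,None,fx=3,fy=3,interpolation=cv2.INTER_CUBIC))
s=ctrl.get_state();print(s['tool_pos'],s['force'])
```

```text
[0.59085659 0.24091081 0.02894757] [-0.13972074 -0.21461948  0.22683321]
```

View pics/c3.png

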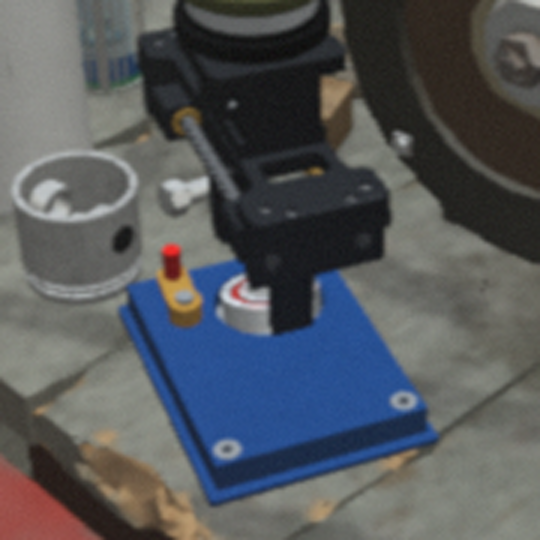

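The bearing is at the recess (crop (265,305)) but partly hidden, so I can't yet tell if it is seated. I lift straight up to see.

carry_out:
  deltas:
    - [0, 0, -0.03, 0, 0, 0, 0.075]
    - [0, 0, -0.08, 0, 0, 0, 0.075]
    - [0, 0, -0.12, 0, 0, 0, 0.075]
    - [0, 0, -0.12, 0, 0, 0, 0.075]

```text
t: 7.18
tool_pos: [0.592, 0.2412, 0.1524]
tcp_rot: [179.7, -0.3, 67.7]
force: [0.4, 0.2, -0.5]
grip_width: 0.85
```

Run:
```python
from h import *
c=cap('scene','s4')
a=c['frame'][210:310,215:345]
cv2.imwrite('pics/c4.png',cv2.resize(a,None,fx=5,fy=5,interpolation=cv2.INTER_CUBIC))
s=ctrl.get_state();print(s['tool_pos'],s['force'])
red,L,st,ce=ring(c,'scene'); print(st[1:].tolist())
i=1+np.argmax(st[1:,4]); pts=np.argwhere((L==i)&(red>0))[:,::-1].astype(np.float32)
e=cv2.fitEllipse(cv2.convexHull(pts)); print(e)
for p,z in (((.5827,.2441),.025),((.5827,.2441),.037)):
    print(z,proj(c,[*p,z]))
print(onz(c,e[0],.025))
```

```text
[0.59107936 0.24095858 0.14986833] [-0.02601654 -0.39009512 -1.08961305]
[[243, 230, 9, 14, 110], [288, 241, 6, 7, 34], [266, 243, 7, 9, 46]]
((246.99705505371094, 235.81350708007812), (6.748412132263184, 12.879716873168945), 179.279052734375)
0.025 [278.6844947  248.60519556]
0.037 [278.49582799 242.65969206]
[0.64379415 0.25858458 0.025     ]
```

View pics/c4.png

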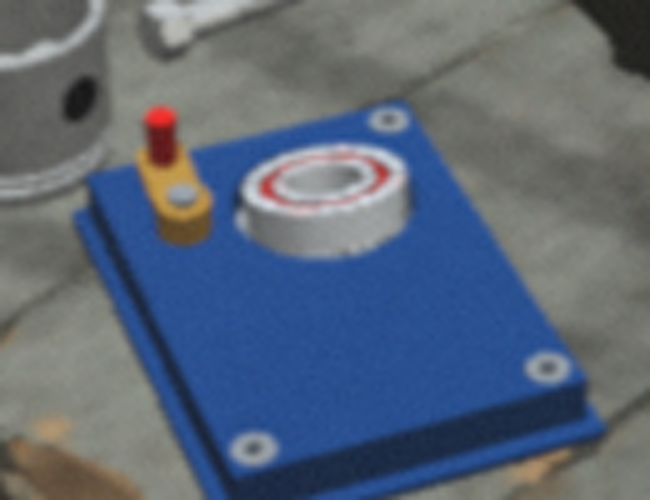

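The crop shows the bearing tilted: its far edge is down in the recess, but the near (-x) edge still rests on the rim at crop (325,250). It needs a few more mm of push.

carry_out:
  deltas:
    - [0, -0.004, 0.06, 0, 0, 0, 0.075]
    - [0, -0.004, 0.1, 0, 0, 0, 0.075]
    - [0, -0.004, 0.121, 0, 0, 0, 0.075]
    - [0, -0.004, 0.121, 0, 0, 0, 0.075]
    - [0, -0.001, 0.121, 0, 0, 0, 0.075]
    - [0, 0.001, 0.121, 0, 0, 0, 0.075]
    - [0, 0.003, 0.121, 0, 0, 0, 0.075]
    - [0, 0.0045, 0.121, 0, 0, 0, 0.075]
    - [0, 0.0045, 0.121, 0, 0, 0, 0.075]
    - [0, 0.0045, 0.121, 0, 0, 0, 0.075]

```text
t: 8.48
tool_pos: [0.5955, 0.2394, 0.0289]
tcp_rot: [179.9, -0.1, 67.7]
force: [-0.6, -0.4, -0.2]
grip_width: 0.849
```

Run:
```python
from h import *
s=ctrl.get_state();print(s['tool_pos'],s['force'])
```

```text
[0.59549214 0.23941997 0.02890719] [-0.5636872  -0.42126436 -0.23958235]
```

carry_out:
  deltas:
    - [0, 0, -0.03, 0, 0, 0, 0.075]
    - [0, 0, -0.08, 0, 0, 0, 0.075]
    - [0, 0, -0.12, 0, 0, 0, 0.075]
    - [0, 0, -0.12, 0, 0, 0, 0.075]

```text
t: 8.98
tool_pos: [0.5964, 0.2396, 0.1523]
tcp_rot: [179.6, -0.3, 67.7]
force: [-0.0, -0.7, -0.9]
grip_width: 0.851
```

Run:
```python
from h import *
c=cap('scene','s5')
a=c['frame'][210:310,215:345]
cv2.imwrite('pics/c5.png',cv2.resize(a,None,fx=5,fy=5,interpolation=cv2.INTER_CUBIC))
s=ctrl.get_state();print(s['tool_pos'],s['force'])
red,L,st,ce=ring(c,'scene'); print(st[1:].tolist())
```

```text
[0.59547675 0.23935035 0.14978567] [-0.44350561  0.37080616 -0.3525827 ]
[[243, 230, 9, 14, 112], [266, 240, 28, 18, 246]]
```

View pics/c5.png

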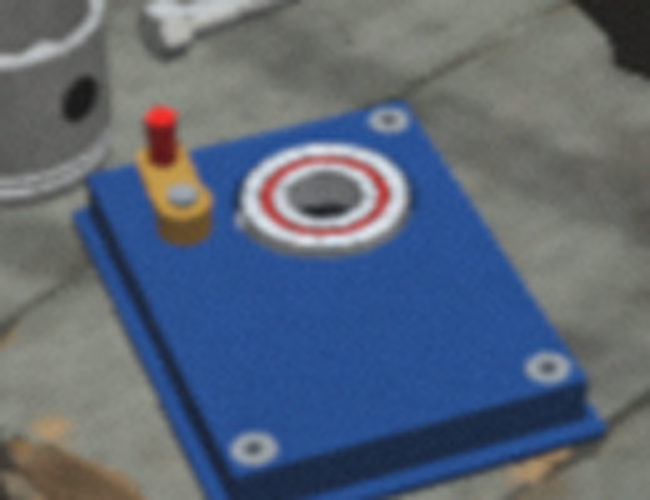

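The bearing now lies flat and centred in the recess, ring at crop (325,195). Before placing the fingers round the pin I check the clearance to the piston.

Run:
```python
from h import *
T=np.load('pics/top0.npz'); f=T['frame'][135:190,265:325]
g=cv2.cvtColor(f,cv2.COLOR_BGR2GRAY); hs=cv2.cvtColor(f,cv2.COLOR_BGR2HSV)
ci=cv2.HoughCircles(cv2.resize(g,None,fx=4,fy=4,interpolation=cv2.INTER_CUBIC),cv2.HOUGH_GRADIENT,1,400,param1=80,param2=20,minRadius=60,maxRadius=95)
x,y,r=ci[0][0]/4; u=(x+265,y+135); print(u,r)
p=onz(T,u,.058)[:2]; print('piston',p)
pin=np.array([.6235,.275]); print(np.linalg.norm(p-pin))
ty=np.array([.923,.386]);tx=np.array([-.386,.923])
q=p-np.array([.6245,.273]); print('in tool frame x,y',q@tx,q@ty)
S=np.load('pics/s5.npz'); print(tri(T,(298.4,201.5),S,(247,231.5)))
```

```text
(np.float32(295.125), np.float32(161.625)) 18.4
piston [0.69495169 0.28182828]
0.07177721601514597
in tool frame x,y -0.019045846957285412 0.06843462195410009
(array([0.62260235, 0.27457076, 0.05356178]), np.float64(0.000899609962751103))
```

carry_out:
  deltas:
    - [0.01, 0.003, 0, 0, 0, -9, 0.022]
    - [0.02, 0.006, 0, 0, 0, -18, 0.022]
    - [0.03, 0.009, 0, 0, 0, -27, 0.022]
    - [0.04, 0.012, 0, 0, 0, -36, 0.022]
    - [0.04, 0.012, 0, 0, 0, -45, 0.022]
    - [0.04, 0.012, 0, 0, 0, -45, 0.022]
    - [0.04, 0.012, 0.03, 0, 0, -45, 0.022]
    - [0.04, 0.012, 0.06, 0, 0, -45, 0.022]
    - [0.04, 0.012, 0.06, 0, 0, -45, 0.022]
    - [0.04, 0.012, 0.06, 0, 0, -45, 0.022]
    - [0.04, 0.012, 0.06, 0, 0, -45, 0.022]

```text
t: 10.4
tool_pos: [0.6226, 0.272, 0.0914]
tcp_rot: [179.6, 0.0, 112.7]
force: [0.0, -0.5, 0.2]
grip_width: 0.254
```

Run:
```python
from h import *
c=cap('scene','s6')
a=c['frame'][150:300,170:350]
cv2.imwrite('pics/c6.png',cv2.resize(a,None,fx=4,fy=4,interpolation=cv2.INTER_CUBIC))
s=ctrl.get_state();print(s['tool_pos'],s['tcp_rot'],s['force'],s['grip_width']*.0881)
```

```text
[0.62247153 0.27205258 0.09123569] [1.79622673e+02 2.44871683e-02 1.12684747e+02] [-0.40353065 -0.73829505  0.59950589] 0.02242765805103948
```

View pics/c6.png

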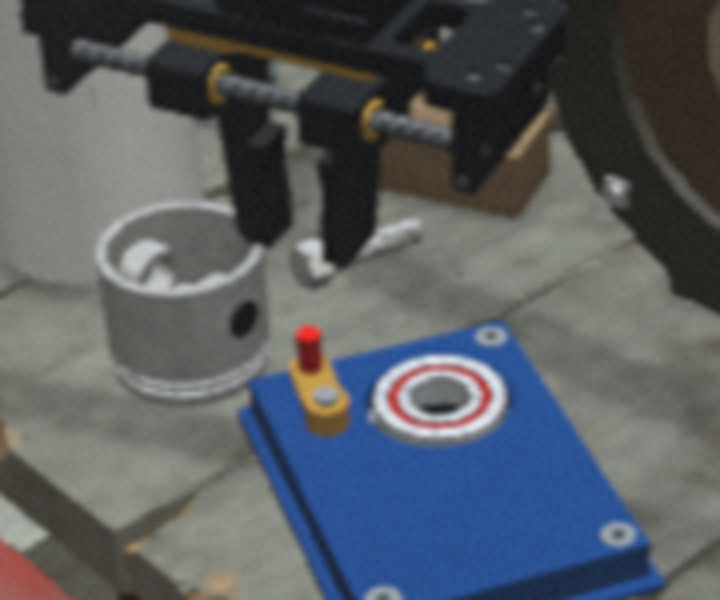

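The crop shows the two fingers either side of the pin (tips near (265,240) and (345,260), pin at (308,335)), clear of the piston, with the bearing still flat. I descend and sweep the keeper.

carry_out:
  deltas:
    - [0, 0, 0.02, 0, 0, 0, 0.022]
    - [0, 0, 0.04, 0, 0, 0, 0.022]
    - [0, 0, 0.05, 0, 0, 0, 0.022]
    - [0, 0, 0.05, 0, 0, 0, 0.022]
    - [0, -0.004, 0.05, 0, 0, 0, 0.022]
    - [0, -0.008, 0.05, 0, 0, 0, 0.022]
    - [0, -0.012, 0.05, 0, 0, 0, 0.022]
    - [0, -0.016, 0.05, 0, 0, 0, 0.022]
    - [0, -0.02, 0.05, 0, 0, 0, 0.022]
    - [0, -0.024, 0.05, 0, 0, 0, 0.022]
    - [0, -0.028, 0.05, 0, 0, 0, 0.022]
    - [0, -0.032, 0.05, 0, 0, 0, 0.022]
    - [0, -0.035, 0.05, 0, 0, 0, 0.022]
    - [0, -0.035, 0.05, 0, 0, 0, 0.022]
    - [0, -0.035, 0.05, 0, 0, 0, 0.022]

```text
t: 12.32
tool_pos: [0.5904, 0.2586, 0.0409]
tcp_rot: [179.7, 0.0, 112.7]
force: [0.5, -0.4, -1.1]
grip_width: 0.251
```

```bash
cat >> h.py <<'E'
def pinang(c):
    h=cv2.cvtColor(c['frame'],cv2.COLOR_BGR2HSV);H,S,V=cv2.split(h)
    m=((H<10)|(H>170))&(S>150)&(V>70)
    z=np.zeros(m.shape,np.uint8); z[220:300,230:330]=m[220:300,230:330]
    for k in blobs(z,5): print('red',cv2.contourArea(k),cv2.boundingRect(k))
E
python3 - <<'E'
from h import *
c=cap('scene','s7'); pinang(c)
c_=np.array([.5547,.2689]);y=np.radians(-22.3);M=np.array([[np.cos(y),-np.sin(y)],[np.sin(y),np.cos(y)]])
for a in (60,70,80,90):
    a=np.radians(a); p=c_+M@np.array([.036+.026*np.cos(a),.034-.026*np.sin(a)]); print(np.degrees(a),proj(c,[*p,.049]))
s=ctrl.get_state();print(s['tool_pos'],s['force'],s['tcp_rot'])
E
```

```text
red 44.5 (262, 235, 6, 12)
59.99999999999999 [261.05784927 235.1378757 ]
70.0 [263.05767443 236.33039643]
80.0 [264.67287754 237.7339135 ]
90.0 [265.85266528 239.30948945]
[0.59043683 0.25854196 0.04086727] [-0.29596492  0.55378294 -0.38363825] [1.79650912e+02 2.53597434e-02 1.12680758e+02]
```

carry_out:
  deltas:
    - [0, -0.001, 0, 0, 0, 0, 0.022]
    - [0, -0.002, 0, 0, 0, 0, 0.022]
    - [0, -0.003, 0, 0, 0, 0, 0.022]
    - [0, -0.004, 0, 0, 0, 0, 0.022]
    - [0, -0.004, 0, 0, 0, 0, 0.022]

```text
t: 13.0
tool_pos: [0.5867, 0.257, 0.0409]
tcp_rot: [179.6, 0.0, 112.7]
force: [-0.0, 1.5, 0.2]
grip_width: 0.251
```

Run:
```python
from h import *
c=cap('scene','s8'); pinang(c)
s=ctrl.get_state();print(s['tool_pos'],s['force'])
```

```text
red 46.0 (263, 236, 7, 12)
[0.58673033 0.25702023 0.04092467] [2.47949521 1.04022933 0.06087249]
```

carry_out:
  deltas:
    - [0, -0.0007, 0, 0, 0, 0, 0.022]
    - [0, -0.0014, 0, 0, 0, 0, 0.022]
    - [0, -0.0014, 0, 0, 0, 0, 0.022]

```text
t: 13.42
tool_pos: [0.5856, 0.2566, 0.041]
tcp_rot: [179.6, 0.0, 112.7]
force: [2.9, 3.0, -0.6]
grip_width: 0.247
```

Run:
```python
from h import *
c=cap('scene','s9'); pinang(c)
s=ctrl.get_state();print(s['tool_pos'],s['force'])
```

```text
red 45.5 (263, 237, 8, 12)
[0.58559618 0.2566158  0.04095196] [ 3.30388544  3.54896208 -0.26922465]
```

carry_out:
  deltas:
    - [0, -0.0007, 0, 0, 0, 0, 0.022]
    - [0, -0.0015, 0, 0, 0, 0, 0.022]
    - [0, -0.0015, 0, 0, 0, 0, 0.022]

```text
t: 13.85
tool_pos: [0.5853, 0.2565, 0.0411]
tcp_rot: [179.4, 0.0, 112.7]
force: [8.4, 6.5, -4.9]
grip_width: 0.25
```

Run:
```python
from h import *
c=cap('scene','s10'); pinang(c)
s=ctrl.get_state();print(s['tool_pos'],s['force'],s['grip_width'])
```

```text
red 46.5 (263, 237, 9, 12)
[0.58527079 0.25652842 0.04105536] [ 8.58937752  5.99924422 -4.30460604] 0.25217981466923345
```

Force rose to about 11 N and the tool stalled: hard stop reached. I back off to mid-gap, lift, and look.

carry_out:
  deltas:
    - [0, 0.004, 0, 0, 0, 0, 0.022]
    - [0, 0.006, 0, 0, 0, 0, 0.022]
    - [0, 0.006, 0, 0, 0, 0, 0.022]
    - [0, 0.006, -0.03, 0, 0, 0, 0.022]
    - [0, 0.006, -0.08, 0, 0, 0, 0.022]
    - [0, 0.006, -0.14, 0, 0, 0, 0.022]
    - [0, 0.006, -0.18, 0, 0, 0, 0.022]
    - [0, 0.006, -0.2, 0, 0, 0, 0.022]
    - [0, 0.006, -0.2, 0, 0, 0, 0.022]

```text
t: 15.02
tool_pos: [0.5891, 0.2581, 0.2424]
tcp_rot: [179.3, 0.1, 112.7]
force: [-0.1, 0.1, -0.1]
grip_width: 0.25
```

Run:
```python
from h import *
c=cap('scene','s11'); pinang(c)
a=c['frame'][170:310,170:350]
cv2.imwrite('pics/c11.png',cv2.resize(a,None,fx=4,fy=4,interpolation=cv2.INTER_CUBIC))
s=ctrl.get_state();print(s['tool_pos'],s['force'])
```

```text
red 40.0 (264, 237, 8, 12)
[0.5887211  0.25800107 0.24070855] [-0.272434    0.13770256 -0.80117268]
```

View pics/c11.png

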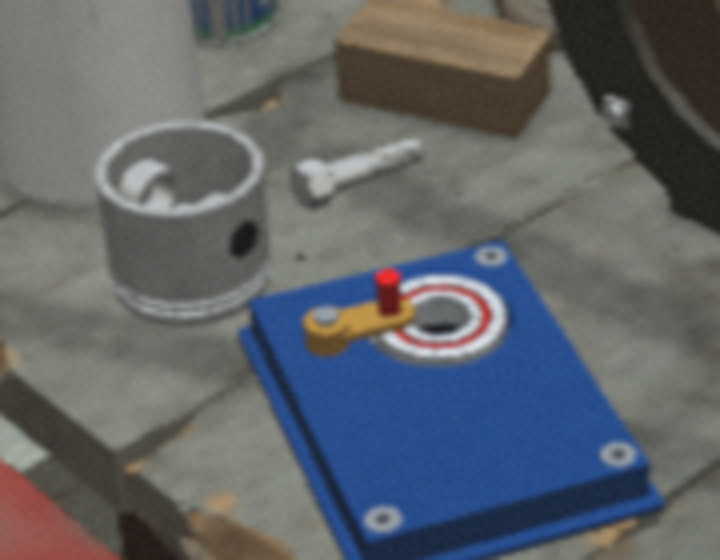

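```bash
python3 -c "
from workcell import ctrl
ctrl.finish_job()"
```

```text
the job is handed in; nothing more can be done
```

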